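# Reverse the dish clamp on a colony counter and cam it up

### The arm

A 6-joint arm with a two-finger parallel gripper is mounted at the origin on the work surface. World frame = base frame: x ahead of the robot, y to its left, z up, the work surface at z = 0. Lengths are in m, angles in degrees, forces in N, time in s.
With the tool pointing down it reaches from about 0.25 to 0.725 m from the base axis. Payload 9.7 kg.
Tool frame: the origin (TCP) lies between the finger pads; the fingertips stand 11 mm ahead of it and the grasp point (between the pads) lies 8 mm behind it; y points along the fingers, x is the direction in which the jaws open and shut, and the axes are right-handed (so a half turn about y gives the same grasp; the last joint's range is limited). The gripper opens to 85 mm and grips with 20 to 120 N. Pads are 22 mm wide; open, the fingers measure 114 mm over their backs; the gripper's body (76 mm by 85 mm) begins 54 mm behind the grasp point. The pads swing forward as they close: fully open they stand 13 mm farther back than shut.
Start: joints at [74.599, 4.979, 10.078, 95.1, 0, 90], TCP at [0.146, 0.53, 0.242] pointing down, gripper open.
Joint ranges: [-179.16, 179.16], [-48.56, 103.87], [-65.8, 70.77], [-126.05, 130.52], [-82.76, 87.17], [-180, 180]. Speed limits (degrees/s): [127.2, 127.2, 147.25, 180, 180, 180].

### API

Orientations are given as [roll, pitch, yaw] about the fixed x, y, z axes, in that order (R = Rz(yaw) Ry(pitch) Rx(roll)).
In Python, from workcell import bot, vision gives the robot as it stands. The module is installed in compiled form; this text tells all that it offers.
- The arm moves only by the shell command python3 -m crank 'ROWS' [OPENING] [FORCE]. ROWS is text: rows parted by semicolons, each of 6 numbers parted by spaces: the shift along the tool's x, y, z in m, then the turn, a rotation vector about the tool's x, y, z in rad. A call has 1 to 8 rows; each row is the pose to reach, as a shift and turn from the pose commanded when the call began, along the tool's axes at that moment; what a row does not reach only later rows make up. A row lasts 1/10 s, in which the tool goes at most 50 mm and 8.59 degrees, less where a joint would pass 70% of its speed; a pose out of reach is approached as far as the arm can. A call with a gripper value outside its range is refused whole. OPENING is the gripper's target within -1 to 1 (shut at 1, half-way at 0, fully open at -1), set as the call begins (- or left out, the last holds). The fingers move at their own pace and stop on an object; FORCE is the grip in N (left out, the last holds). Time passes only in rows, so rows that repeat a pose let the fingers close. It gives the time, the measured TCP pose, the force and the opening at its end, in the units of the state.
- bot.get_obs(): the state, without advancing time (a new reading comes with each control period).
- vision.camera(name): name is "scene" or "top" or "wrist"; returns the picture (420x560x3 uint8, red, green, blue); there is no depth.
- vision.get_calibration(name): a dict with "fx", "fy", "cx", "cy" (pixels), "distortion" ([k1, k2, p1, p2, k3] as OpenCV has them; the pictures are not rectified), "rvec" (rotation vector, rad) and "tvec" (3), from world to camera coordinates, as OpenCV has them. Camera axes: x right, y down, z forward; pixel columns grow to the right and rows downward; lengths in m; the calibration is good to about 2 mm. A picture is of the moment at which its call begins: read the wrist's pose just before it. get_calibration takes no time and is no camera call; for the wrist camera it gives the pose at the moment of the call.
- bot.job_done(): hands the job in, once; it reports no verdict.
The state is a dict: "time": time; "q": joint angles; "qd": joint speeds; "joint_efforts": joint torques, N m; "ee_pos": TCP position; "tcp_rot": TCP orientation; "wrist_force": force on the tool from outside, world axes, zero at the start; "torque": the same for the moment, N m; "opening": finger opening in m.
Only numpy, scipy, OpenCV 4.12 (cv2) and the standard library are available. Lean on these libraries where they do the work, as an engineer would, in place of code of your own. Each camera call takes 0.05 s, during which the arm holds its last target. There are 200 camera calls.

### The job

The dish clamp on the sloping face of the colony counter is still fitted for large dishes: lift it off its pivot pin, turn it end for end so that its long end with the rubber pad is on the dish's side with the pad facing the rim, and refit it fully down on the pin. Then swing the red cam lever clockwise just until the pad has pushed the dish home against both stop studs and bears firmly on it, without overrunning and straining the dish, and let go. Do not touch the dish yourself, and leave everything else on the bench and the counter as it is.

Things in the scene. Friction and masses are not known exactly. Their poses are not given: they have to be found in the camera images.
- counter: Cream wedge-shaped colony counter on the bench (fixed), 320 wide, 300 deep, 35 high in front, 149 at its flat rear deck. Origin: centre of its underside, x to its rear. A read-out stands on the deck and the magnifier is swung out at the rear left, up to 180 above the deck; nothing stands above the sloping face.
- face: The counter's sloping face, 270 up the slope by 320 across, rising 25 degrees to the rear. Origin: mid-face, on the surface. Axes: x straight up the slope, y across to the left, z square out of the face. Other entries give points as face (x, y) in mm in this frame, and directions in degrees from its x towards its y.
- pin (a point): Tip of the steel pivot pin at face (50.7, -40.8), 22 above the face. Pin 10 across, square to the face, tapering over its last 4 to 5 across. At its foot a collar 22 across and 3 high, on which the clamp rests when fully down.
- seat (a point): Centre, on the surface at face (36, 55), of a dish that is home against both stop studs. Studs: rubber-sleeved, 10 across, 12 high, at face (-5, 26) and (27, 104).
- clamp: Reversible clamp arm, 100 g, loose on the pin, balanced, stays where put. Origin: bore axis, underside; x along the long end, z up. Hub 24 x 24 x 24 high; bore in its underside 11.4 across, 20 deep. Long end: aluminium bar 16 wide, 12 high, to x = 86. Short end: dark steel, 16 wide, 14 high, to x = -50. Starts fully down, x pointing about 238 degrees; the cam stops it being swung round on the pin.
- clamp_grip (a point): Middle of the clamp's blue grip rib, on the bore axis, 47 above the underside (50 above the face when down). The rib tops the hub: 30 long (clamp x), 12 wide (clamp y), from 24 to 57 above the underside.
- clamp_pad (a point): Middle of the working face of the black rubber pad that juts sideways from the long end (clamp x 62 to 78, y 8 to 22, z 0 to 12; this point x 70, y 22, z 6). Refitted, with the lever still open, the clamp drops on clear of cam and dish with its x at 43 to 50 degrees; at 55 degrees the pad meets a dish that is home.
- dish: Closed clear round dish with pinkish red agar, 90 across, 15 high, 50 g, lying loose on the round lit window of the face, 2 to 6 short of home. Origin: centre of its underside.
- cam (a joint): Eccentric cam lever's angle, rad: 0 fully open (starts 0 to 0.15), grows clockwise looking at the face, limit 2.6; stays where left. Its eccentric (top 17 above the face) pushes the clamp's short end, swinging the pad onto the dish. The free lever takes 2 to 4 N at the knob; the pad bears on a dish that is home from about 1.75, firmly at 1.8 to 1.95 (about 6 N more); past 2.03 it overruns.
- cam_axis (a point): Point on the cam's pivot axis at face (13.3, -53.6), 44 above the face.
- cam_knob (a point): Middle of the lever's red round upright knob, 13 across, from 22 to 55 above the face (this point 44; the lever below it is 17 to 22 above the face), on a circle of radius 50 about the cam axis: from the axis it lies in direction -135 degrees at joint 0 and -135 degrees minus q at joint q (face directions).
- red_pen: Loose red pen, 130 long, 11 thick, lying on the bench. Bystander.
- counting_pen: Loose blue counting pen, 130 long, lying on the bench just right of the counter. Bystander.
- lid: Loose clear dish lid, 94 across, 13 high, lying upturned on the bench just left of the counter. Bystander.
- dish_stack: Stack of filled dishes, 90 across, 62 high (one loose piece). Bystander.
- slide_box: Blue slide box 90 x 165 x 32. Bystander.
- oil: Small amber bottle, 28 across, 60 high. Bystander.
- tally: Steel hand tally, 44 across, 36 high, on the bench just left of the counter. Bystander.

How it is judged (in metres and radians):
On the way, in this order (a step that is already met when the one before it is completed fails the run):
1. the clamp is lifted clear off the tip of its pin (z of clamp in the frame of face above 0.028 m), for 0.1 s.
2. the clamp is fully down on the pin again, its long end on the dish's side (distance between clamp and pin below 0.022 m and angle between the z axis of clamp and the z axis of face, either way round below 0.08 rad and z of clamp in the frame of face below 0.006 m and y of clamp_pad in the frame of face above 0 m), for 0.3 s.
At the end, for the whole second after the job is handed in: The clamp rests fully down on the pin (underside within 3 mm of the collar, square to the face within 0.08 rad), long end on the dish's side; the cam lever stands beyond 1.1 rad; the dish is within 3 mm of home on its studs and the clamp presses it with 1 to 25 N; clamp and dish are at rest (all of step 2 and distance between dish and seat below 0.003 m and value of joint cam above 1.1 rad and contact force between clamp and dish between 1 and 25 N and linear speed of each of clamp, dish below 0.01 m/s); the robot touches nothing.
It fails at once if the dish is strained: the clamp presses it with more than 30 N (contact force between clamp and dish above 30 N).
It fails at once if the robot pushes on the dish itself with more than 2 N (contact force between any of the fingers, the arm and dish above 2 N).
It fails at once if the dish is tipped off the face (angle between the z axis of dish and the z axis of face, either way round above 0.15 rad).
It fails at once if a bystander is moved more than 20 mm (distance of any of red_pen, counting_pen, lid, dish_stack, slide_box, oil, tally from where it was at the start of the episode above 0.02 m).
It also fails if it takes over 67 s, if anything falls off the work surface, if the arm or the gripper's body presses on something with over 40 N, if the wrist force passes 120 N, or if a joint passes its speed limit or range.

## Working session

There is one attempt and no reset: what is moved stays moved. The work goes in short steps, Python scripts to look and compute and a shell command to move; the robot and the scene stay as the last step left them, time stands still between calls to the robot, and variables do not carry over. Pictures are saved under pics/ and viewed, about 8 in all and at most 12, crops included, and the job is handed in when it is done.

```bash
mkdir -p pics; ls
python3 - <<'E'
from workcell import bot, vision
import cv2, numpy as np
o=bot.get_obs(); print({k:np.round(v,4).tolist() for k,v in o.items()})
for n in ("scene","top"):
    c=vision.get_calibration(n); print(n,{k:np.round(v,4).tolist() for k,v in c.items()})
    cv2.imwrite(f"pics/{n}0.png",vision.camera(n)[:,:,::-1])
E
```

```text
pics
{'time': 0.0, 'q': [74.5986, 5.0105, 10.0334, 95.098, 0.0004, 89.9991], 'qd': [-0.0034, -0.0278, -0.1161, 0.0668, 0.1422, 0.0465], 'joint_efforts': [-0.0009, -52.0387, 46.4806, 0.0161, -0.0001, 0.0], 'ee_pos': [0.146, 0.53, 0.2416], 'tcp_rot': [-89.9996, 0.0751, 74.5994], 'wrist_force': [0.077, -0.1023, -0.0851], 'torque': [0.0004, -0.0019, -0.0085], 'opening': 0.0855}
scene {'fx': 417.8826, 'fy': 417.8826, 'cx': 280.5138, 'cy': 207.651, 'distortion': [0.0255, 0.0, 0.0, 0.0, 0.0], 'rvec': [1.7796, 1.8235, -0.7179], 'tvec': [0.0881, -0.3025, 1.3692]}
top {'fx': 451.6252, 'fy': 451.6252, 'cx': 279.4015, 'cy': 201.988, 'distortion': [-0.0877, 0.0, 0.0, 0.0, 0.0], 'rvec': [2.123, -2.1619, 0.1542], 'tvec': [-0.0624, 0.5398, 1.3091]}
```

View pics/top0.png

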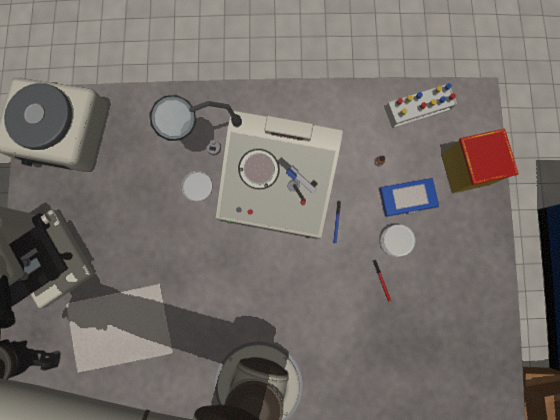

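View pics/scene0.png

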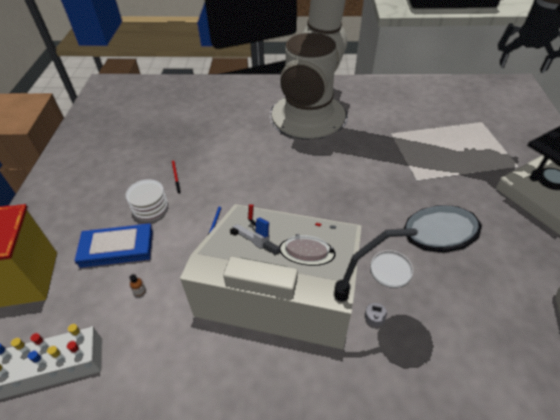

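The top view shows the counter with its face around (280,175), the blue rib at about (291,174), the red knob at (303,202), and front corners near (217,218) and (321,237). I'll enlarge both views to get the corners.

Run:
```python
import cv2, numpy as np
a=cv2.imread("pics/top0.png")[100:250,205:355]; b=cv2.imread("pics/scene0.png")[190:350,175:375]
A=cv2.resize(a,(600,600),interpolation=cv2.INTER_CUBIC)
cv2.imwrite("pics/ztop.png",A)
B=cv2.resize(b,(750,600),interpolation=cv2.INTER_CUBIC)
cv2.imwrite("pics/zscene.png",B)
```

```text
(no output)
```

View pics/ztop.png

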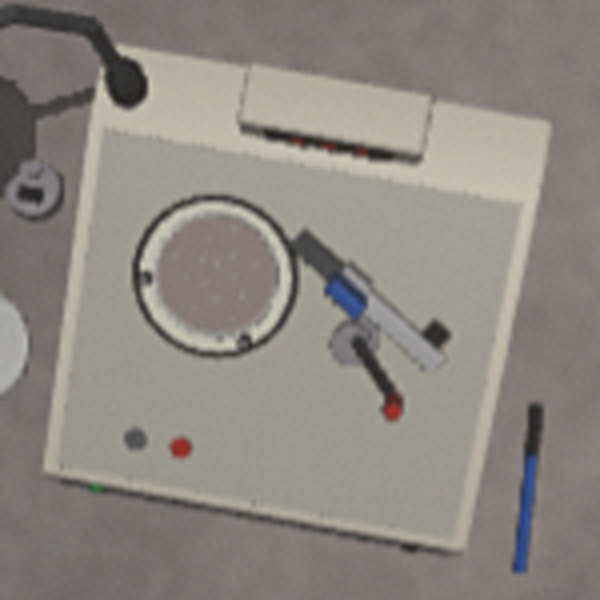

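The crop shows the front corners at (45,472) and (463,550), the rear right deck corner at (550,122), studs at (147,278) and (245,341), the rib at (346,297) and the knob at (393,408). I'll fit the counter pose from these.

```bash
cat > h.py <<'E'
import numpy as np, cv2, json, os
from scipy.spatial.transform import Rotation as Ro
from scipy.optimize import least_squares
from workcell import bot, vision
FL=np.array([-.02765,0,.09205])
RF=Ro.from_euler('y',-25,degrees=True).as_matrix()   # face->counter
def pose(p): return Ro.from_euler('z',p[2]).as_matrix(), np.array([p[0],p[1],0])
def c2w(p,X): R,t=pose(p); return np.atleast_2d(X)@R.T+t
def f2w(p,X): return c2w(p,(np.atleast_2d(X)/1000.)@RF.T+FL)
def proj(c,X): return cv2.projectPoints(np.atleast_2d(X).astype(float),c['rvec'],c['tvec'],
   np.array([[c['fx'],0,c['cx']],[0,c['fy'],c['cy']],[0,0,1.]]),np.array(c['distortion']))[0][:,0]
def ray(c,uv):
  K=np.array([[c['fx'],0,c['cx']],[0,c['fy'],c['cy']],[0,0,1.]])
  n=cv2.undistortPoints(np.array(uv,float).reshape(-1,1,2),K,np.array(c['distortion']))[:,0]
  R=cv2.Rodrigues(np.array(c['rvec'],float))[0]; o=-R.T@np.ravel(c['tvec'])
  return o,np.c_[n,np.ones(len(n))]@R
def onface(p,c,uv,h):  # pixel -> face mm at height h above face
  o,d=ray(c,uv); R=pose(p)[0]@RF; n=R[:,2]; P0=f2w(p,[0,0,h])[0]
  X=o+d*(((P0-o)@n)/(d@n))[:,None]; return (X-f2w(p,[0,0,0])[0])@R*1000
def blobs(m,k=3):
  n,_,s,ce=cv2.connectedComponentsWithStats(m.astype(np.uint8)); i=np.argsort(-s[1:,4])[:k]+1
  return [(s[j,4],ce[j].round(1).tolist()) for j in i]
P=np.array(json.load(open('p.json'))) if os.path.exists('p.json') else None
def delta(Xw,Rw):  # rows wanted: shift (tool axes, m) and rotvec to tcp pose, from measured pose
  o=bot.get_obs(); R=Ro.from_euler('xyz',o['tcp_rot'],degrees=True)
  return (R.inv().apply(Xw-np.array(o['ee_pos']))).round(4).tolist(),(R.inv()*Ro.from_matrix(Rw)).as_rotvec().round(4).tolist()
E
python3 - <<'E'
from h import *
c=vision.get_calibration('top')
z=lambda u,v:(205+(u+.5)/4-.5,100+(v+.5)/4-.5)
px=np.array([z(45,472),z(463,550),z(550,122),z(147,278),z(245,341)])
Cc=np.array([[-.15,.16,.035],[-.15,-.16,.035],[.15,-.16,.149]])
Ff=np.array([[27,104,12],[-5,26,12]])
f=lambda p:(proj(c,np.r_[c2w(p,Cc),f2w(p,Ff)])-px).ravel()
s=least_squares(f,[.55,.05,0]);print(s.x,np.degrees(s.x[2]),f(s.x).round(1))
json.dump(s.x.tolist(),open('p.json','w'));p=s.x
print('rib h54',onface(p,c,[z(346,292)],60).round(1),'exp 50.7 -40.8; knob h55',onface(p,c,[z(393,408)],55).round(1))
print('dish',onface(p,c,[z(217,275)],7).round(1),'pin',f2w(p,[50.7,-40.8,22]))
c=vision.get_calibration('scene')
q=proj(c,f2w(p,[[50.7,-40.8,60],[36,55,15]])).round(1);print('scene pred rib top, seat',q.tolist())
q=proj(c,np.r_[c2w(p,Cc),f2w(p,Ff)]);print(q.round(1).tolist())
im=cv2.imread('pics/scene0.png')[190:350,175:375].astype(int);b,g,r=im[...,0],im[...,1],im[...,2]
print('blue',blobs((b>r+40)&(b>g+30)),'red',blobs((r>g+60)&(r>b+60)),'(+175,+190)')
E
```

```text
[ 0.61061394 -0.06729518 -0.20543874] -11.770772846126922 [-0.4 -0.3  0.5  0.2  0.6 -0.4 -0.6  0.2 -0.1  0.1]
rib h54 [[ 55.2 -40.1  60. ]] exp 50.7 -40.8; knob h55 [[-21.  -86.5  55. ]]
dish [[38.2 53.7  7. ]] pin [[ 0.61110378 -0.10907364  0.13341552]]
scene pred rib top, seat [[261.6, 220.2], [306.7, 244.8]]
[[360.4, 225.8], [233.7, 204.3], [178.3, 278.6], [330.5, 248.3], [296.4, 235.0]]
blue [(np.int32(191), [86.8, 36.6]), (np.int32(80), [40.1, 28.4])] red [(np.int32(44), [75.1, 21.0]), (np.int32(11), [142.7, 34.0])] (+175,+190)
```

View pics/zscene.png

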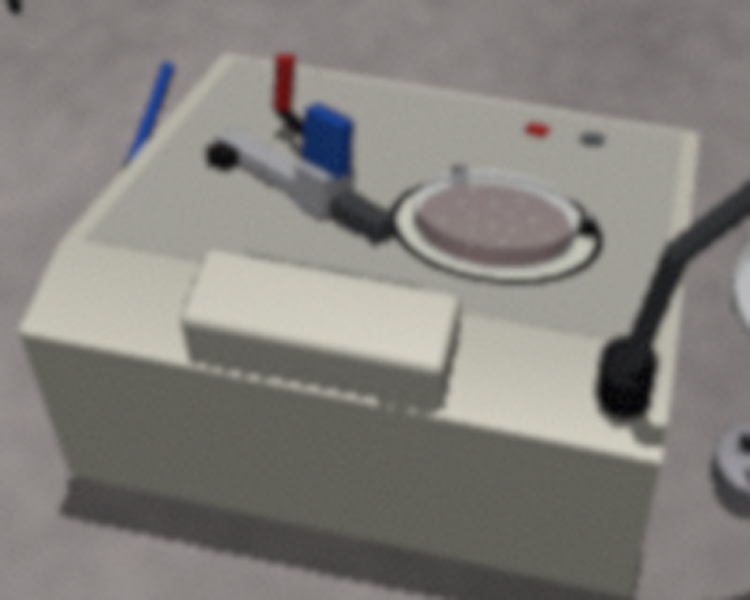

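```bash
cat >> h.py <<'E'
def tool(p,fx,fy,h,jaw):  # TCP at face point (mm), tool y into face, jaw dir in face degrees
  R=pose(p)[0]@RF; a=np.radians(jaw); x=np.array([np.cos(a),np.sin(a),0]); y=np.array([0,0,-1.])
  return f2w(p,[fx,fy,h])[0], R@np.c_[x,y,np.cross(x,y)]
E
python3 - <<'E'
from h import *
c=vision.get_calibration('top'); z=lambda u,v:(205+(u+.5)/4-.5,100+(v+.5)/4-.5)
a=onface(P,c,[z(433,362),z(303,238)],15); print(a.round(1), 'dir',np.degrees(np.arctan2(*(a[0]-a[1])[[1,0]])))
X,R=tool(P,50.7,-40.8,150,328); print(X,delta(X,R), 'x',R[:,0],'y',R[:,1])
E
```

```text
[[   6.4 -108.9   15. ]
 [  77.5   -2.7   15. ]] dir -123.81219755506744
[ 0.55814618 -0.09803841  0.24942291] ([-0.4961, -0.0072, -0.5641], [-0.2379, 2.0279, -0.4663]) x [ 0.64432852 -0.67556625  0.35840061] y [ 0.41373127 -0.08621273 -0.90630779]
```

```bash
R="-0.25 -0.08 -0.28 -0.12 1.01 -0.23"; python3 -m crank '-0.25 -0.08 -0.28 -0.12 1.01 -0.23;-0.25 -0.08 -0.28 -0.12 1.01 -0.23;-0.25 -0.08 -0.28 -0.12 1.01 -0.23;-0.25 -0.08 -0.28 -0.12 1.01 -0.23;-0.25 -0.08 -0.28 -0.12 1.01 -0.23;-0.25 -0.08 -0.28 -0.12 1.01 -0.23;-0.25 -0.08 -0.28 -0.12 1.01 -0.23;-0.25 -0.08 -0.28 -0.12 1.01 -0.23' -1
python3 - <<'E'
from h import *
X,R=tool(P,50.7,-40.8,150,327);print(delta(X,R),bot.get_obs()['q'])
E
```

```text
time: 0.9
ee_pos: [0.35, 0.2125, 0.3233]
tcp_rot: [-89.6, -14.4, 16.1]
wrist_force: [1.6, 0.3, -0.3]
opening: 0.0852
([0.0922, 0.0972, -0.3568], [-0.1162, 1.0301, -0.2326]) [ 33.91821318 -24.77888127  -7.64295442  93.28685799  -3.96160073
 107.3273137 ]
```

```bash
python3 -m crank '0.092 0.097 -0.357 -0.116 1.03 -0.233;0.092 0.097 -0.357 -0.116 1.03 -0.233;0.092 0.097 -0.357 -0.116 1.03 -0.233;0.092 0.097 -0.357 -0.116 1.03 -0.233;0.092 0.097 -0.357 -0.116 1.03 -0.233;0.092 0.097 -0.357 -0.116 1.03 -0.233;0.092 0.097 -0.357 -0.116 1.03 -0.233;0.092 0.097 -0.357 -0.116 1.03 -0.233'
python3 - <<'E'
from h import *
X,R=tool(P,50.7,-40.8,150,327);print(delta(X,R),bot.get_obs()['q'].round(1),bot.get_obs()['time'])
c=vision.get_calibration('wrist'); im=vision.camera('wrist');cv2.imwrite('pics/w1.png',im[:,:,::-1])
np.save('w1.npy',c,allow_pickle=True)
print({k:np.round(v,3).tolist() for k,v in c.items()})
print(proj(c,f2w(P,[[50.7,-40.8,60],[27,104,12],[-5,26,12],[13.3,-53.6,17]])).round(0))
E
```

```text
time: 1.7
ee_pos: [0.5595, -0.0975, 0.2469]
tcp_rot: [-75.9, -20.7, -47.4]
wrist_force: [0.4, 0.6, -0.4]
opening: 0.0853
([0.0004, -0.0028, -0.0007], [0.0024, -0.0006, -0.0015]) [ -9.4 -17.1 -13.9  68.4  -1.1 125.2] 1.7
{'fx': 309.951, 'fy': 309.951, 'cx': 283.466, 'cy': 208.455, 'distortion': [-0.072, 0.0, 0.0, 0.0, 0.0], 'rvec': [-2.657, 1.184, -0.451], 'tvec': [-0.509, 0.376, 0.241]}
[[283. 220.]
 [161.  74.]
 [188. 174.]
 [256. 236.]]
```

View pics/w1.png

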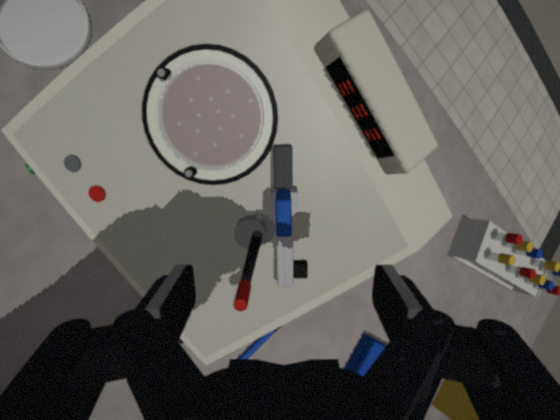

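The wrist view shows both studs at (162,73) and (190,174), within 2 px of prediction. The rib is at about (283,212), the jaws straddle its line, and the lever and knob are at (241,295). I'll measure the rib's outline here.

Run:
```python
from h import *
c=np.load('w1.npy',allow_pickle=True).item()
im=cv2.imread('pics/w1.png').astype(int);b,g,r=im[...,0],im[...,1],im[...,2]
m=((b>r+30)&(b>g+20)); m[:150]=0;m[260:]=0;m[:,:250]=0;m[:,320:]=0
print(blobs(m,2)); ys,xs=np.nonzero(m); rr=cv2.minAreaRect(np.c_[xs,ys].astype(np.float32));print(rr)
for y in range(184,240,3): 
  row=im[y,282]; print(y,row[::-1], np.nonzero(m[y])[0][[0,-1]] if m[y].any() else '')
# predicted rib corners for clamp dir 237/238
for ang in (236,238):
  a=np.radians(ang);ux=np.array([np.cos(a),np.sin(a)]);uy=np.array([-ux[1],ux[0]])
  for h in (60,27): print(ang,h,proj(c,f2w(P,[np.r_[np.array([50.7,-40.8])+sx*15*ux+sy*6*uy,h] for sx,sy in((1,1),(1,-1),(-1,-1),(-1,1))])).round(0).tolist())
  print('bar end mid z15',proj(c,f2w(P,[np.r_[np.array([50.7,-40.8])+86*ux,15]])).round(0),'short end z17',proj(c,f2w(P,[np.r_[np.array([50.7,-40.8])-50*ux,17]])).round(0))
```

```text
[(np.int32(670), [283.2, 212.9])]
((283.12060546875, 212.5151824951172), (45.40369415283203, 15.467632293701172), 87.70938873291016)
184 [62 63 65] 
187 [42 44 43] 
190 [21 33 64] [278 288]
193 [18 31 64] [277 289]
196 [ 7 30 64] [277 289]
199 [16 38 77] [276 290]
202 [ 31  66 123] [275 290]
205 [ 36  71 128] [276 290]
208 [ 39  72 129] [276 290]
211 [ 33  67 128] [276 290]
214 [ 36  71 130] [276 290]
217 [ 27  67 127] [276 291]
220 [ 32  67 126] [276 291]
223 [23 44 86] [277 291]
226 [15 34 71] [276 291]
229 [20 38 70] [277 290]
232 [15 34 70] [277 290]
235 [14 33 67] [277 289]
238 [80 81 80] 
236 60 [[291.0, 239.0], [275.0, 239.0], [275.0, 201.0], [292.0, 201.0]]
236 27 [[290.0, 224.0], [276.0, 224.0], [276.0, 190.0], [291.0, 190.0]]
bar end mid z15 [[282. 288.]] short end z17 [[284. 146.]]
238 60 [[291.0, 239.0], [276.0, 239.0], [274.0, 201.0], [291.0, 201.0]]
238 27 [[290.0, 224.0], [277.0, 224.0], [276.0, 190.0], [290.0, 190.0]]
bar end mid z15 [[285. 288.]] short end z17 [[282. 146.]]
```

Run:
```python
from h import *
X,R=tool(P,51.2,-40.0,43,328);print(delta(X,R))
```

```text
([-0.001, 0.1022, 0.0015], [0.0037, -0.0159, -0.0021])
```

```bash
python3 -m crank '-0.001 0.025 0.0015 0.003 -0.016 -0.002;-0.001 0.05 0.0015 0.003 -0.016 -0.002;-0.001 0.075 0.0015 0.003 -0.016 -0.002;-0.001 0.09 0.0015 0.003 -0.016 -0.002;-0.001 0.095 0.0015 0.003 -0.016 -0.002;-0.001 0.095 0.0015 0.003 -0.016 -0.002;-0.001 0.095 0.0015 0.003 -0.016 -0.002'
python3 - <<'E'
from h import *
X,R=tool(P,51.2,-40.0,43,328);print(delta(X,R))
E
```

```text
time: 2.45
ee_pos: [0.5988, -0.1013, 0.1636]
tcp_rot: [-76.0, -21.1, -46.1]
wrist_force: [0.7, -0.4, 0.2]
opening: 0.0854
([0.0023, 0.0122, -0.0037], [-0.0035, 0.0043, 0.0013])
```

```bash
python3 -m crank '0 0 0 0 0 0;0 0 0 0 0 0'
python3 - <<'E'
from h import *
X,R=tool(P,51.2,-40.0,43,328);print(delta(X,R))
c=vision.get_calibration('wrist'); im=vision.camera('wrist')[:,:,::-1];cv2.imwrite('pics/w2.png',im); np.save('w2.npy',c,allow_pickle=True)
print(proj(c,f2w(P,[[51.2,-40,60],[27,104,12],[-5,26,12],[13.3,-53.6,17]])).round(0).tolist(), proj(c,[bot.get_obs()['ee_pos']]))
E
```

```text
time: 2.65
ee_pos: [0.5988, -0.1013, 0.1635]
tcp_rot: [-76.0, -21.1, -46.1]
wrist_force: [0.3, 1.0, -0.4]
opening: 0.0856
([0.0023, 0.012, -0.0036], [-0.0036, 0.0042, 0.0014])
[[287.0, 292.0], [105.0, 59.0], [148.0, 208.0], [246.0, 298.0]] [[281.3824581 280.2484718]]
```

View pics/w2.png

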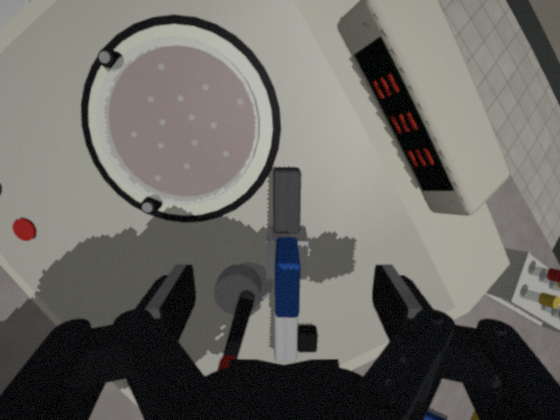

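The rib top is centred at about (287,292) as predicted, and the studs at (105,58) and (149,207) agree to within about 1 mm. Next: the final approach, then the grip.

```bash
python3 -m crank '0.0023 0.004 -0.0036 -0.004 0.004 0.001;0.0023 0.012 -0.0036 -0.004 0.004 0.001;0.0023 0.012 -0.0036 -0.004 0.004 0.001;0.0023 0.012 -0.0036 -0.004 0.004 0.001'
python3 - <<'E'
from h import *
X,R=tool(P,51.2,-40.0,43,328);print(delta(X,R))
E
```

```text
time: 3.1
ee_pos: [0.6026, -0.1065, 0.1508]
tcp_rot: [-76.2, -20.9, -46.3]
wrist_force: [0.1, 0.1, -0.3]
opening: 0.0856
([0.001, -0.0015, 0.0007], [0.0019, 0.0001, -0.0018])
```

```bash
python3 -m crank '0.001 -0.001 0.0007 0.002 0 -0.002;0.001 -0.001 0.0007 0.002 0 -0.002;0.001 -0.001 0.0007 0.002 0 -0.002;0.001 -0.001 0.0007 0.002 0 -0.002;0.001 -0.001 0.0007 0.002 0 -0.002;0.001 -0.001 0.0007 0.002 0 -0.002;0.001 -0.001 0.0007 0.002 0 -0.002;0.001 -0.001 0.0007 0.002 0 -0.002' 1 50
python3 - <<'E'
from h import *
X,R=tool(P,51.2,-40.0,43,328);o=bot.get_obs();print(delta(X,R),o['torque'].round(2),o['q'].round(1))
E
```

```text
time: 3.9
ee_pos: [0.6033, -0.1065, 0.1528]
tcp_rot: [-76.1, -21.1, -46.4]
wrist_force: [-1.4, 1.4, 0.4]
opening: 0.0111
([-0.0002, 0.0, -0.0003], [-0.0007, 0.0002, 0.0009]) [0.28 0.58 0.05] [ -9.6 -11.4 -19.8  56.6  -0.9 123.9]
```

```bash
python3 -m crank '0 -0.005 0 0 0 0;0 -0.012 0 0 0 0;0 -0.02 0 0 0 0;0 -0.03 0 0 0 0;0 -0.05 0 0 0 0;0 -0.07 0 0 0 0;0 -0.09 0 0 0 0;0 -0.09 0 0 0 0'
python3 - <<'E'
from h import *
X,R=tool(P,51.2,-40.0,43,328);o=bot.get_obs();print(delta(X,R),o['torque'].round(2))
c=vision.get_calibration('wrist'); im=vision.camera('wrist')[:,:,::-1];cv2.imwrite('pics/w3.png',im); np.save('w3.npy',c,allow_pickle=True)
print(proj(c,f2w(P,[[51.2,-40,22],[27,104,12],[-5,26,12],[13.3,-53.6,17]])).round(0).tolist(), proj(c,[bot.get_obs()['ee_pos']]))
E
```

```text
time: 4.7
ee_pos: [0.5665, -0.0988, 0.2387]
tcp_rot: [-75.9, -21.3, -46.4]
wrist_force: [0.3, -0.1, -0.3]
opening: 0.0111
([-0.0026, 0.0937, -0.0018], [-0.0039, 0.0001, 0.0057]) [ 0.07  0.47 -0.03]
[[279.0, 211.0], [155.0, 73.0], [181.0, 178.0], [251.0, 243.0]] [[280.10140481 279.17283321]]
```

View pics/w3.png

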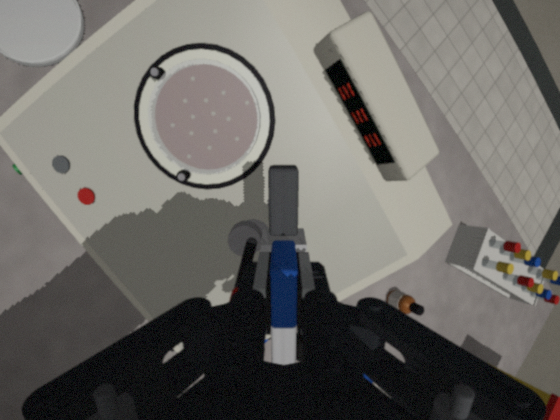

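The clamp is off the pin and held straight, with its short end at (284,167) and the near end of the rib at (285,240). I'll check the bore offset in the tool frame.

Run:
```python
from h import *
c=np.load('w3.npy',allow_pickle=True).item(); o=bot.get_obs(); Rt=Ro.from_euler('xyz',o['tcp_rot'],degrees=True); t=np.array(o['ee_pos'])
pts=np.array([[-8,26,50],[8,26,50],[-8,40,50],[-6,16,15],[6,16,15],[-6,-17,15],[6,-17,15],[-12,16,12],[12,16,12]])/1000
print(proj(c,Rt.apply(pts)+t).round(1).tolist())
im=cv2.imread('pics/w3.png');
for y in list(range(158,176,1))+list(range(228,276,2)): print(y,im[y,280:290:3].mean(0).astype(int),end='; ')
print()
for y in (180,200,220,250,260,280): print(y,[(x,im[y,x].tolist()) for x in list(range(264,278,2))+list(range(290,304,2))])
```

```text
[[264.8, 167.9], [295.6, 167.9], [266.2, 163.6], [268.7, 238.0], [291.8, 238.0], [265.4, 268.6], [293.9, 268.6], [257.4, 243.3], [303.2, 243.3]]
158 [160 169 171]; 159 [160 169 171]; 160 [161 169 170]; 161 [159 167 169]; 162 [159 168 169]; 163 [155 163 164]; 164 [129 137 139]; 165 [76 80 81]; 166 [37 36 36]; 167 [38 38 36]; 168 [45 44 44]; 169 [58 57 56]; 170 [64 61 61]; 171 [65 65 62]; 172 [69 68 68]; 173 [72 71 69]; 174 [70 68 68]; 175 [72 71 70]; 228 [68 65 65]; 230 [71 69 67]; 232 [68 67 64]; 234 [57 55 53]; 236 [69 69 69]; 238 [76 75 76]; 240 [73 55 47]; 242 [72 36 17]; 244 [73 37 14]; 246 [72 36 13]; 248 [72 36 15]; 250 [74 37 17]; 252 [74 37 18]; 254 [73 35 15]; 256 [74 36 16]; 258 [74 36 15]; 260 [73 37 17]; 262 [71 36 16]; 264 [70 34 13]; 266 [76 38 17]; 268 [78 37 12]; 270 [102  52  24]; 272 [110  56  24]; 274 [101  52  22]; 
180 [(264, [123, 130, 133]), (266, [155, 165, 166]), (268, [98, 102, 102]), (270, [57, 56, 58]), (272, [71, 73, 70]), (274, [69, 66, 66]), (276, [69, 67, 67]), (290, [72, 72, 70]), (292, [70, 70, 70]), (294, [72, 71, 69]), (296, [67, 68, 64]), (298, [1
[... 881 characters left out ...]
294, [77, 40, 26]), (296, [88, 84, 80]), (298, [88, 90, 90]), (300, [104, 104, 104]), (302, [94, 95, 95])]
260 [(264, [66, 63, 64]), (266, [64, 66, 66]), (268, [42, 45, 43]), (270, [36, 22, 15]), (272, [65, 31, 16]), (274, [69, 30, 14]), (276, [75, 36, 23]), (290, [74, 34, 14]), (292, [73, 35, 12]), (294, [78, 40, 17]), (296, [69, 41, 25]), (298, [28, 25, 25]), (300, [69, 68, 67]), (302, [74, 74, 75])]
280 [(264, [67, 64, 65]), (266, [43, 39, 42]), (268, [13, 15, 14]), (270, [40, 20, 9]), (272, [77, 39, 19]), (274, [80, 40, 15]), (276, [79, 37, 11]), (290, [80, 42, 19]), (292, [78, 36, 11]), (294, [76, 40, 15]), (296, [64, 32, 14]), (298, [7, 7, 2]), (300, [29, 28, 30]), (302, [64, 64, 61])]
```

```bash
python3 -m crank '0 0 0 0 -0.15 0;0 0 0 0 -0.3 0;0 0 0 0 -0.45 0;0 0 0 0 -0.6 0;0 0 0 0 -0.75 0;0 0 0 0 -0.9 0;0 0 0 0 -1.05 0;0 0 0 0 -1.1 0'; python3 -m crank '0 0 0 0 -0.15 0;0 0 0 0 -0.3 0;0 0 0 0 -0.45 0;0 0 0 0 -0.6 0;0 0 0 0 -0.75 0;0 0 0 0 -0.9 0;0 0 0 0 -1.05 0;0 0 0 0 -1.1 0'
python3 - <<'E'
from h import *
X,R=tool(P,51.2,-40.0,137,137);o=bot.get_obs();print(delta(X,R),o['torque'].round(2),o['q'].round(1))
E
```

```text
time: 5.55
ee_pos: [0.566, -0.0988, 0.2329]
tcp_rot: [-103.6, -21.1, 22.1]
wrist_force: [-1.1, -0.2, -0.3]
opening: 0.011
time: 6.35
ee_pos: [0.566, -0.0988, 0.2329]
tcp_rot: [-114.9, 1.9, 82.2]
wrist_force: [0.5, 0.0, -0.5]
opening: 0.0112
([-0.0001, -0.0053, -0.0004], [-0.0004, -0.7439, 0.0001]) [ 0.1   0.44 -0.03] [ -9.4 -16.5 -15.1  66.5  -1.   -2.3]
```

```bash
python3 -m crank '0 0 0 0 -0.15 0;0 0 0 0 -0.3 0;0 0 0 0 -0.45 0;0 0 0 0 -0.6 0;0 0 0 0 -0.73 0;0 0 0 0 -0.744 0;0 0 0 0 -0.744 0;0 0 0 0 -0.744 0'
python3 - <<'E'
from h import *
X,R=tool(P,51.2,-40.0,137,137);o=bot.get_obs();print(delta(X,R),o['torque'].round(2),o['q'].round(1))
c=vision.get_calibration('wrist'); im=vision.camera('wrist')[:,:,::-1];cv2.imwrite('pics/w4.png',im); np.save('w4.npy',c,allow_pickle=True)
c1=np.load('w1.npy',allow_pickle=True).item(); c3=np.load('w3.npy',allow_pickle=True).item()
print('cam axis disc, red btn, grey btn pred in w4 ')
b=onface(P,c1,[(97,194),(72,163)],2);print(b)
b3=onface(P,c3,[(86,196),(61,164)],2);print(b3)
print(proj(c,f2w(P,np.r_[b,[[13.3,-53.6,17],[51.2,-40,22],[-5,26,12],[27,104,12]]])).round(1).tolist())
E
```

```text
time: 7.15
ee_pos: [0.566, -0.0988, 0.2339]
tcp_rot: [-107.8, 17.9, 121.9]
wrist_force: [-0.2, -0.2, -1.5]
opening: 0.0114
([0.0, -0.0044, 0.0001], [0.0005, -0.0083, -0.0006]) [0.11 0.43 0.  ] [ -9.4 -16.6 -15.   66.5  -1.  -44.4]
cam axis disc, red btn, grey btn pred in w4 
[[-94.55400529  59.79741444   2.        ]
 [-94.54454685  95.43092542   2.        ]]
[[-94.39007192  60.29616114   2.        ]
 [-94.25955212  95.25862216   2.        ]]
[[482.4, 171.0], [502.3, 199.3], [307.2, 163.2], [284.5, 207.9], [384.1, 214.6], [406.9, 292.8]]
```

View pics/w4.png

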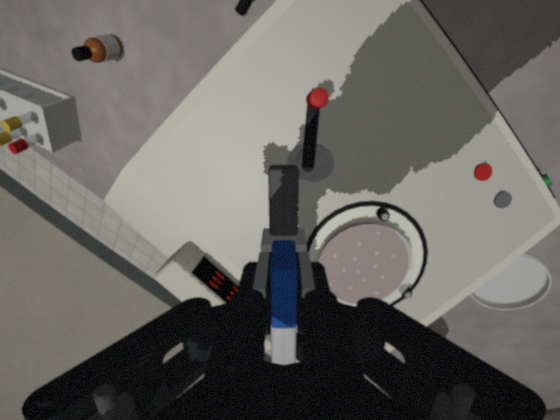

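The buttons at (483,172) and (503,200) and the stud at (383,214) are within 1 px of prediction after the half turn, so the wrist camera is consistent with the tool axis. My w3 offset check mixed a later TCP reading with the picture, so I'll redo it with matched readings.

Run:
```python
from h import *
o=bot.get_obs(); c=vision.get_calibration('wrist'); im=vision.camera('wrist')[:,:,::-1];cv2.imwrite('pics/w5.png',im); np.save('w5.npy',c,allow_pickle=True)
Rt=Ro.from_euler('xyz',o['tcp_rot'],degrees=True); t=np.array(o['ee_pos'])
pts=np.array([[-8,26,50],[8,26,50],[-6,16,15],[6,16,15],[-6,-17,15],[6,-17,15]])/1000
print(proj(c,Rt.apply(pts)+t).round(1).tolist())
g=im.astype(int)
print('short end rows',g[160:176,280:290].mean((1,2)).astype(int),'rib end rows from 232',(g[...,0]-g[...,2])[232:280:1,278:288].mean(1).astype(int), g[262:276,278:288,0].mean(1).astype(int))
print('short end cols 190: 262..',g[188:198,262:304].mean((0,2)).astype(int))
m=(g[...,0]-g[...,2]>25); print('rib cols y250',np.nonzero(m[250])[0][[0,-1]],np.nonzero(m[246,250:320])[0][[0,-1]]+250)
a=(g[...,2]-g[...,1]>50)&(g[...,2]>120); print('red',blobs(a,3))
X,R=tool(P,51.2,-40.0,137,137);print(delta(X,R))
```

```text
[[269.2, 164.8], [300.6, 164.8], [273.2, 235.9], [296.6, 235.9], [270.7, 266.9], [299.8, 266.9]]
short end rows [87 87 87 84 71 44 26 29 34 41 41 40 42 47 49 49] rib end rows from 232 [ 0  0  2  0  0  0  0  5 26 48 50 51 50 50 50 52 49 50 49 51 50 50 49 52
 51 51 50 52 51 51 53 50 50 50 48 51 50 53 57 60 61 62 60 60 60 63 61 60] [62 64 64 64 65 64 66 68 71 75 76 77 78 77]
short end cols 190: 262.. [177 177 177 176 176 166 125  77  68  73  72  65  59  53  48  41  39  37
  38  36  35  35  35  36  37  34  37  36  36  36  34  37  35  37  32  38
  60  85  90  91  91  91]
rib cols y250 [272 294] [272 294]
red [(np.int32(273), [318.6, 97.1]), (np.int32(222), [483.4, 171.8]), (np.int32(47), [12.1, 148.6])]
([0.0001, -0.0042, 0.0002], [0.0008, -0.0073, -0.0008])
```

Run:
```python
from h import *
X,R=tool(P,49.3,-40.85,75,136.5);print(delta(X,R))
```

```text
([0.001, 0.0578, 0.0022], [0.0008, 0.0015, -0.0008])
```

```bash
python3 -m crank '0.001 0.02 0.002 0.001 0.001 -0.001;0.001 0.04 0.002 0.001 0.001 -0.001;0.001 0.055 0.002 0.001 0.001 -0.001;0.001 0.056 0.002 0.001 0.001 -0.001;0.001 0.056 0.002 0.001 0.001 -0.001;0.001 0.056 0.002 0.001 0.001 -0.001;0.001 0.056 0.002 0.001 0.001 -0.001;0.001 0.056 0.002 0.001 0.001 -0.001'
python3 - <<'E'
from h import *
X,R=tool(P,49.3,-40.85,63,136.5);print(delta(X,R))
E
```

```text
time: 8.05
ee_pos: [0.5875, -0.104, 0.1837]
tcp_rot: [-107.8, 17.9, 122.0]
wrist_force: [0.6, -0.6, -2.0]
opening: 0.0109
([0.0004, 0.0148, 0.0007], [0.0008, 0.0023, -0.0008])
```

```bash
python3 -m crank '0.0004 0.007 0.0007 0.001 0.002 -0.001;0.0004 0.013 0.0007 0.001 0.002 -0.001;0.0004 0.018 0.0007 0.001 0.002 -0.001;0.0004 0.018 0.0007 0.001 0.002 -0.001;0.0004 0.018 0.0007 0.001 0.002 -0.001'
python3 - <<'E'
from h import *
X,R=tool(P,49.3,-40.85,55,136.5);print(delta(X,R),bot.get_obs()['torque'])
E
```

```text
time: 8.55
ee_pos: [0.5939, -0.1056, 0.1659]
tcp_rot: [-107.7, 17.8, 122.0]
wrist_force: [0.9, -1.1, -0.8]
opening: 0.011
([-0.0005, 0.0038, -0.0006], [-0.0015, 0.0003, 0.0014]) [0.08999659 0.4596456  0.01259824]
```

```bash
python3 -m crank '-0.0003 0.002 -0.0004 -0.001 0 0.001;-0.0003 0.004 -0.0004 -0.001 0 0.001;-0.0003 0.006 -0.0004 -0.001 0 0.001;-0.0003 0.006 -0.0004 -0.001 0 0.001'
python3 - <<'E'
from h import *
X,R=tool(P,49.3,-40.85,43,136.5);print(delta(X,R),bot.get_obs()['torque'])
E
```

```text
time: 8.95
ee_pos: [0.5968, -0.1062, 0.1605]
tcp_rot: [-107.8, 17.8, 121.9]
wrist_force: [0.4, 0.1, -1.5]
opening: 0.011
([-0.0002, 0.0097, -0.0003], [-0.0005, 0.0003, 0.0004]) [ 0.09616355  0.49613399 -0.02223393]
```

No side force with the underside about 9 mm below the pin tip, so it's threaded. Going down to the collar.

```bash
python3 -m crank '0 0.003 0 0 0 0;0 0.006 0 0 0 0;0 0.009 0 0 0 0;0 0.01 0 0 0 0;0 0.01 0 0 0 0'
python3 - <<'E'
from h import *
X,R=tool(P,49.3,-40.85,43,136.5);print(delta(X,R),bot.get_obs()['torque'])
E
```

```text
time: 9.45
ee_pos: [0.601, -0.1071, 0.1519]
tcp_rot: [-107.8, 17.9, 121.9]
wrist_force: [-1.2, 0.7, 0.5]
opening: 0.0114
([-0.0001, 0.0001, -0.0001], [-0.0002, 0.0003, 0.0001]) [0.07900957 0.67822481 0.01555313]
```

```bash
python3 -m crank '0 0.001 0 0 0 0;0 0.001 0 0 0 0;0 0.001 0 0 0 0'
python3 -m crank '0 0 0 0 0 0;0 0 0 0 0 0;0 0 0 0 0 0;0 0 0 0 0 0;0 0 0 0 0 0;0 0 0 0 0 0' -1
python3 -m crank '0 -0.02 0 0 0 0;0 -0.05 0 0 0 0;0 -0.08 0 0 0 0;0 -0.107 0 0 0 0;0 -0.107 0 0 0 0;0 -0.107 0 0 0 0;0 -0.107 0 0 0 0'
python3 - <<'E'
from h import *
c=vision.get_calibration('wrist'); im=vision.camera('wrist')[:,:,::-1];cv2.imwrite('pics/w6.png',im); np.save('w6.npy',c,allow_pickle=True)
ux=np.array([np.cos(np.radians(46.5)),np.sin(np.radians(46.5))]);pp=np.array([51.2,-40])
print('pred short end top',proj(c,f2w(P,[np.r_[pp-50*ux,17],np.r_[pp,60]])).round(1))
E
```

```text
time: 9.75
ee_pos: [0.6012, -0.1071, 0.1519]
tcp_rot: [-107.8, 17.9, 121.9]
wrist_force: [-9.1, 1.2, 8.2]
opening: 0.0112
time: 10.35
ee_pos: [0.6015, -0.1072, 0.1509]
tcp_rot: [-107.8, 17.9, 121.9]
wrist_force: [-0.3, -0.2, 1.1]
opening: 0.0853
time: 11.05
ee_pos: [0.5571, -0.0979, 0.2466]
tcp_rot: [-107.7, 17.8, 122.0]
wrist_force: [0.5, -0.3, -0.8]
opening: 0.0857
pred short end top [[282.6 146.8]
 [282.6 220.4]]
```

View pics/w6.png

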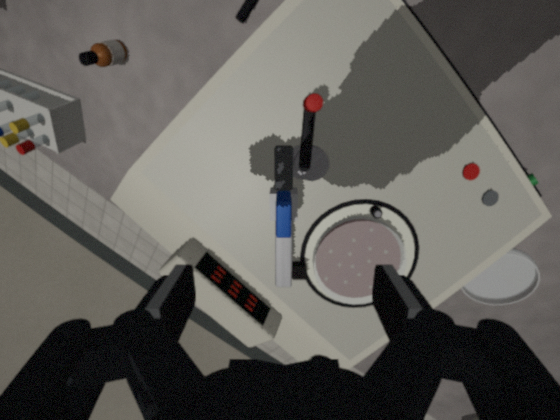

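The clamp is seated: a 1 mm push met about 12 N, the short end is at (283,147) as predicted, and the pad at (299,269) is beside the dish. Next, the knob, whose top is at (314,102).

Run:
```python
from h import *
c=np.load('w6.npy',allow_pickle=True).item(); im=cv2.imread('pics/w6.png').astype(int)
a=(im[...,2]-im[...,1]>50)&(im[...,2]>120); bl=blobs(a,3);print(bl)
k=onface(P,c,[bl[0][1]],54)[0][:2]-[1.3,.2]; ax=np.array([12.5,-53.0]); d=k-ax
print('knob',k,'r',np.hypot(*d),'dir',np.degrees(np.arctan2(d[1],d[0])))
kk=onface(P,c,[(376,212),(491,198)],12);print('stud',kk.round(1))
q=np.radians(-135)-np.arctan2(d[1],d[0]);print('q',q)
ang=np.arctan2(d[1],d[0]);K=ax+50*np.array([np.cos(ang),np.sin(ang)])
X,R=tool(P,*K,110,np.degrees(ang)-90+360);print(K,np.degrees(ang),delta(X,R))
X,R=tool(P,*K,110,np.degrees(ang)+270);print(delta(X,R))
```

```text
[(np.int32(209), [313.8, 102.2]), (np.int32(187), [471.3, 171.7]), (np.int32(32), [19.1, 149.8])]
knob [-24.26208949 -86.84769291] r 49.9711670746839 dir -137.3635237431306
stud [[ -4.4  25.4  12. ]
 [-92.   89.8  12. ]]
q 0.041251271266689926
[-24.2833009  -86.86722273] -137.3635237431306 ([0.0211, 0.0379, 0.0833], [-0.0016, 0.0678, 0.0014])
([0.0211, 0.0379, 0.0833], [-0.0016, 0.0678, 0.0014])
```

```bash
python3 -m crank '0.01 0.012 0.04 0 0.03 0.001;0.021 0.036 0.083 -0.001 0.067 0.001;0.021 0.036 0.083 -0.001 0.067 0.001;0.021 0.036 0.083 -0.001 0.067 0.001;0.021 0.036 0.083 -0.001 0.067 0.001;0.021 0.036 0.083 -0.001 0.067 0.001'
python3 - <<'E'
from h import *
X,R=tool(P,-24.3,-86.9,37,132.6);print(delta(X,R))
E
```

```text
time: 11.7
ee_pos: [0.4999, -0.1324, 0.1866]
tcp_rot: [-109.1, 16.8, 118.1]
wrist_force: [0.4, 1.2, 0.7]
opening: 0.0855
([0.0019, 0.0772, 0.003], [0.0029, 0.0022, -0.0025])
```

```bash
python3 -m crank '0.002 0.025 0.003 0.003 0.002 -0.0025;0.002 0.05 0.003 0.003 0.002 -0.0025;0.002 0.065 0.003 0.003 0.002 -0.0025;0.002 0.065 0.003 0.003 0.002 -0.0025;0.002 0.065 0.003 0.003 0.002 -0.0025;0.002 0.065 0.003 0.003 0.002 -0.0025'
python3 - <<'E'
from h import *
X,R=tool(P,-24.3,-86.9,37,132.6);print(delta(X,R))
E
```

```text
time: 12.3
ee_pos: [0.523, -0.1379, 0.1261]
tcp_rot: [-108.9, 16.6, 118.0]
wrist_force: [0.5, -0.6, 0.2]
opening: 0.0851
([-0.0005, 0.0124, -0.0008], [-0.0005, -0.0002, 0.0002])
```

```bash
python3 -m crank '-0.0005 0.006 -0.0008 0 0 0;-0.0005 0.012 -0.0008 0 0 0;-0.0005 0.012 -0.0008 0 0 0'; python3 -m crank '0 0 0 0 0 0;0 0 0 0 0 0;0 0 0 0 0 0;0 0 0 0 0 0;0 0 0 0 0 0;0 0 0 0 0 0;0 0 0 0 0 0' 1 25
python3 - <<'E'
from h import *
X,R=tool(P,-24.3,-86.9,37,132.6);print(delta(X,R),bot.get_obs()['torque'])
E
```

```text
time: 12.6
ee_pos: [0.5279, -0.1389, 0.113]
tcp_rot: [-108.8, 16.5, 118.0]
wrist_force: [-0.2, 0.4, 0.1]
opening: 0.0856
time: 13.3
ee_pos: [0.5281, -0.1391, 0.1141]
tcp_rot: [-108.8, 16.5, 118.0]
wrist_force: [-0.9, -0.8, 0.6]
opening: 0.0123
([-0.0007, -0.0008, -0.0011], [-0.002, -0.0007, 0.0012]) [-0.09863675  0.51475517 -0.12734709]
```

```bash
cat >> h.py <<'E'
def camq(ax=(12.5,-53.0)):
  o=bot.get_obs(); R=pose(P)[0]@RF; f=(np.array(o['ee_pos'])-f2w(P,[0,0,0])[0])@R*1000; d=f[:2]-np.array(ax)
  T=R.T@Ro.from_euler('xyz',o['tcp_rot'],degrees=True).as_matrix(); j=np.degrees(np.arctan2(T[1,0],T[0,0]))
  a=np.degrees(np.arctan2(d[1],d[0])); q=np.radians((-135-a)%360)
  F=R.T@np.array(o['wrist_force']); 
  return dict(t=o['time'],f=f.round(1).tolist(),r=np.hypot(*d).round(2),q=q.round(3),qjaw=round(np.radians((-225-j)%360),3),Ftool=(T.T@F).round(1).tolist(),tq=np.round(o['torque'],2).tolist())
E
python3 -c "
from h import *
print(camq())"
python3 -m crank '0.005 0 -0.0003 0 0.1 0;0.0099 0 -0.001 0 0.2 0;0.0148 0 -0.0022 0 0.3 0;0.0195 0 -0.0039 0 0.4 0;0.024 0 -0.0061 0 0.5 0;0.0282 0 -0.0087 0 0.6 0;0.0322 0 -0.0118 0 0.7 0;0.0359 0 -0.0152 0 0.8 0' 1 25
python3 -c "
from h import *
print(camq())"
```

```text
{'t': 13.3, 'f': [-25.6, -87.1, 36.2], 'r': np.float64(51.13), 'q': np.float64(0.054), 'qjaw': np.float64(0.043), 'Ftool': [-0.4, -0.9, 1.0], 'tq': [-0.1, 0.51, -0.13]}
time: 14.1
ee_pos: [0.5242, -0.1004, 0.1087]
tcp_rot: [-114.9, -1.5, 75.1]
wrist_force: [1.5, -0.1, 1.2]
opening: 0.0118
{'t': 14.1, 'f': [-38.4, -50.0, 36.3], 'r': np.float64(51.03), 'q': np.float64(0.843), 'qjaw': np.float64(0.846), 'Ftool': [0.3, -0.4, -1.8], 'tq': [-0.08, 0.09, 0.14]}
```

```bash
python3 -m crank '0.005 0 -0.0003 0 0.1 0;0.0099 0 -0.001 0 0.2 0;0.0148 0 -0.0022 0 0.3 0;0.0195 0 -0.0039 0 0.4 0;0.024 0 -0.0061 0 0.5 0;0.0282 0 -0.0087 0 0.6 0;0.0306 0 -0.0105 0 0.66 0;0.0306 0 -0.0105 0 0.66 0'
python3 - <<'E'
from h import *
print(camq()); c=vision.get_calibration('wrist'); im=vision.camera('wrist')[:,:,::-1];cv2.imwrite('pics/w7.png',im); np.save('w7.npy',c,allow_pickle=True)
print(proj(c,f2w(P,[[36+1.3,55+.2,7],[-5,26,12],[27,104,12]])).round(1).tolist())
E
```

```text
time: 14.9
ee_pos: [0.5415, -0.0729, 0.1139]
tcp_rot: [-109.2, -16.1, 39.9]
wrist_force: [0.5, 4.5, 1.9]
opening: 0.0122
{'t': 14.9, 'f': [-26.0, -19.6, 36.3], 'r': np.float64(51.02), 'q': np.float64(1.5), 'qjaw': np.float64(1.503), 'Ftool': [3.6, -1.9, 2.6], 'tq': [0.84, -0.03, 0.52]}
[[450.7, 248.3], [370.7, 231.5], [519.6, 183.6]]
```

View pics/w7.png

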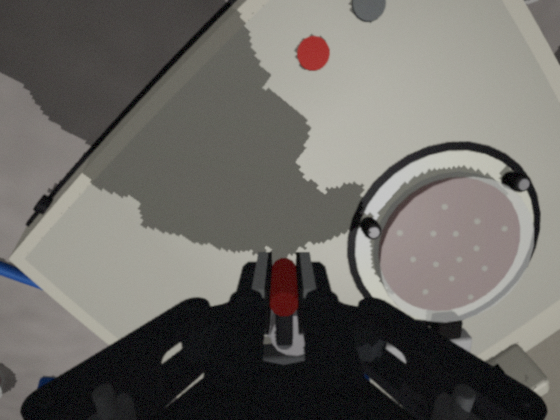

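Dish at about (450,244), pad against its lower edge at (450,327), both studs nearly touched. I'll go on in small steps, watching force.

```bash
python3 -m crank '0.0025 0 -0.0001 0 0.05 0;0.005 0 -0.0003 0 0.1 0;0.005 0 -0.0003 0 0.1 0'; python3 -c "
from h import *
print(camq())"; python3 -m crank '0.0025 0 -0.0001 0 0.05 0;0.005 0 -0.0003 0 0.1 0;0.005 0 -0.0003 0 0.1 0;0.005 0 -0.0003 0 0.1 0'; python3 -c "
from h import *
print(camq())"
```

```text
time: 15.25
ee_pos: [0.545, -0.0701, 0.1153]
tcp_rot: [-107.6, -17.9, 34.3]
wrist_force: [-0.7, 5.2, 2.7]
opening: 0.012
{'t': 15.25, 'f': [-22.9, -16.2, 36.3], 'r': np.float64(51.06), 'q': np.float64(1.591), 'qjaw': np.float64(1.601), 'Ftool': [3.1, -3.2, 3.9], 'tq': [0.91, 0.18, 0.6]}
time: 15.65
ee_pos: [0.5487, -0.068, 0.1167]
tcp_rot: [-105.7, -19.5, 28.5]
wrist_force: [-2.1, 3.7, 2.5]
opening: 0.0117
{'t': 15.65, 'f': [-19.3, -13.3, 36.2], 'r': np.float64(50.87), 'q': np.float64(1.681), 'qjaw': np.float64(1.7), 'Ftool': [0.8, -3.5, 3.5], 'tq': [0.78, 0.46, 0.34]}
```

```bash
python3 -m crank '0.0025 0 -0.0001 0 0.05 0;0.0025 0 -0.0001 0 0.05 0;0.0025 0 -0.0001 0 0.05 0'; python3 -c "
from h import *
print(camq())"; python3 -m crank '0.0025 0 -0.0001 0 0.05 0;0.0025 0 -0.0001 0 0.05 0;0.0025 0 -0.0001 0 0.05 0'; python3 -c "
from h import *
print(camq())"
```

```text
time: 15.95
ee_pos: [0.5507, -0.0669, 0.1175]
tcp_rot: [-104.7, -20.2, 25.6]
wrist_force: [-3.3, 3.9, 3.4]
opening: 0.0124
{'t': 15.95, 'f': [-17.4, -11.8, 36.2], 'r': np.float64(50.9), 'q': np.float64(1.729), 'qjaw': np.float64(1.75), 'Ftool': [-0.1, -4.8, 3.9], 'tq': [0.84, 0.57, 0.37]}
time: 16.25
ee_pos: [0.5527, -0.0659, 0.1183]
tcp_rot: [-103.7, -20.9, 22.6]
wrist_force: [-5.4, 4.4, 3.8]
opening: 0.0117
{'t': 16.25, 'f': [-15.5, -10.4, 36.2], 'r': np.float64(50.95), 'q': np.float64(1.775), 'qjaw': np.float64(1.8), 'Ftool': [-1.7, -6.0, 4.9], 'tq': [0.92, 0.76, 0.38]}
```

```bash
python3 -m crank '0.0025 0 -0.0001 0 0.05 0;0.0025 0 -0.0001 0 0.05 0;0.0025 0 -0.0001 0 0.05 0'; python3 -c "
from h import *
print(camq())"; python3 -m crank '0.0015 0 -0.0001 0 0.03 0;0.0015 0 -0.0001 0 0.03 0;0.0015 0 -0.0001 0 0.03 0'
python3 - <<'E'
from h import *
print(camq()); c=vision.get_calibration('wrist'); im=vision.camera('wrist')[:,:,::-1];cv2.imwrite('pics/w8.png',im); np.save('w8.npy',c,allow_pickle=True)
g=im.astype(int); m=(g[...,2]-g[...,1]>8)&(g[...,2]>90)&(g[...,2]<200); m[:, :380]=0
ys,xs=np.nonzero(m)
n,l,s,ce=cv2.connectedComponentsWithStats(m.astype(np.uint8)); j=1+np.argmax(s[1:,4])
ct=max(cv2.findContours((l==j).astype(np.uint8),cv2.RETR_EXTERNAL,cv2.CHAIN_APPROX_NONE)[0],key=len); e=cv2.fitEllipse(cv2.convexHull(ct)); print('agar',s[j],e)
print('face',onface(P,c,[e[0]],8)-[1.3,.2,0], 'seat pred',proj(c,f2w(P,[[37.3,55.2,8]])))
E
```

```text
time: 16.55
ee_pos: [0.5547, -0.065, 0.1191]
tcp_rot: [-102.6, -21.5, 19.6]
wrist_force: [-5.7, 6.0, 4.7]
opening: 0.0118
{'t': 16.55, 'f': [-13.5, -9.2, 36.2], 'r': np.float64(50.98), 'q': np.float64(1.821), 'qjaw': np.float64(1.85), 'Ftool': [-1.4, -7.1, 6.2], 'tq': [0.99, 0.97, 0.49]}
time: 16.85
ee_pos: [0.5557, -0.0648, 0.1194]
tcp_rot: [-101.9, -21.8, 17.8]
wrist_force: [-9.2, 5.7, 6.8]
opening: 0.0121
{'t': 16.85, 'f': [-12.6, -8.7, 36.1], 'r': np.float64(50.88), 'q': np.float64(1.841), 'qjaw': np.float64(1.88), 'Ftool': [-4.0, -10.4, 6.2], 'tq': [0.83, 1.39, 0.26]}
agar [  380   113   111   149 13327] ((415.050537109375, 187.25465393066406), (141.68336486816406, 157.8467559814453), 48.764244079589844)
face [[31.89915915 57.79282625  8.        ]] seat pred [[418.33374845 195.15096871]]
```

```bash
python3 -m crank '0 0 0 0 0 0;0 0 0 0 0 0;0 0 0 0 0 0;0 0 0 0 0 0;0 0 0 0 0 0' 0
python3 -c "
from h import *
print(camq())"
python3 -m crank '0 -0.02 0 0 0 0;0 -0.05 0 0 0 0;0 -0.08 0 0 0 0;0 -0.1 0 0 0 0;0 -0.1 0 0 0 0;0 -0.1 0 0 0 0'
python3 - <<'E'
from h import *
print(camq()); c=vision.get_calibration('wrist'); im=vision.camera('wrist')[:,:,::-1];cv2.imwrite('pics/w9.png',im); np.save('w9.npy',c,allow_pickle=True)
print('preds seat8, studs, knobtop q1.84/1.88', proj(c,f2w(P,[[37.3,55.2,8],[-3.7,26.2,12],[28.3,104.2,12]]+[[12.5+1.3+50*np.cos(-2.3562-q),-53+.2+50*np.sin(-2.3562-q),54] for q in (1.84,1.88)])).round(1).tolist())
E
```

```text
time: 17.4
ee_pos: [0.5566, -0.0653, 0.1197]
tcp_rot: [-101.9, -21.9, 17.7]
wrist_force: [-0.6, 0.1, -0.2]
opening: 0.0424
{'t': 17.4, 'f': [-11.5, -9.0, 35.9], 'r': np.float64(50.09), 'q': np.float64(1.856), 'qjaw': np.float64(1.882), 'Ftool': [-0.6, -0.0, 0.2], 'tq': [0.11, 0.4, 0.06]}
time: 18.0
ee_pos: [0.5157, -0.0566, 0.2104]
tcp_rot: [-102.0, -22.0, 17.7]
wrist_force: [0.1, -1.0, -0.5]
opening: 0.0426
{'t': 18.0, 'f': [-11.1, -8.9, 135.8], 'r': np.float64(50.03), 'q': np.float64(1.864), 'qjaw': np.float64(1.882), 'Ftool': [-0.4, 0.6, -0.9], 'tq': [0.06, 0.36, 0.03]}
preds seat8, studs, knobtop q1.84/1.88 [[368.2, 163.2], [309.5, 172.2], [391.7, 104.4], [282.3, 221.3], [285.0, 221.3]]
```

View pics/w9.png

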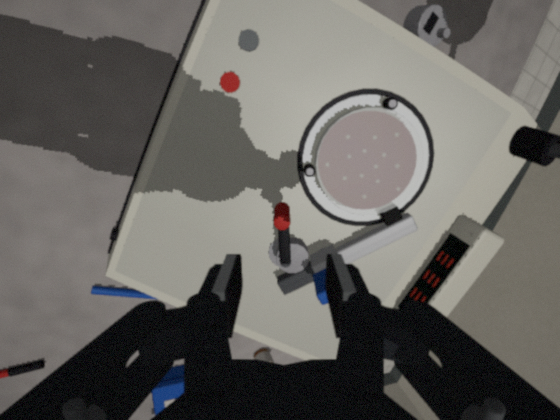

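Knob top at about (282,222), matching q of about 1.84. The pad at (390,216) bears on the dish rim, and the studs are at (309,170) and (389,103). I'll measure the dish against the studs, with the starting picture for comparison.

Run:
```python
from h import *
def agar(n,seed,st):
  c=np.load(n+'.npy',allow_pickle=True).item(); g=cv2.imread(f'pics/{n}.png').astype(int)
  m=((g[...,2]-g[...,1]>6)&(g[...,2]>80)).astype(np.uint8); m=cv2.morphologyEx(m,cv2.MORPH_OPEN,np.ones((5,5)))
  l=cv2.connectedComponents(m)[1]; ct=max(cv2.findContours((l==l[seed[1],seed[0]]).astype(np.uint8),0,1)[0],key=len)
  e=cv2.fitEllipse(cv2.convexHull(ct))
  # refine stud tops: dark-rim blob, bright top centroid given by eye; print distances
  for h in (5,10): 
    C=onface(P,c,[e[0]],h)[0]; S=onface(P,c,st,12); print(n,h,np.round(e[0]+e[1],1),C.round(1),S[:,:2].round(1).tolist(),'dist',np.hypot(*(S-C)[:,:2].T).round(1))
agar('w1',(212,130),[(190,173.5),(162.5,73)])
agar('w3',(205,130),[(182.5,177),(155,72)])
agar('w6',(357,280),[(376,212),(400,286)])
agar('w9',(366,175),[(309,170.5),(390,103)])
c=np.load('w9.npy',allow_pickle=True).item(); g=cv2.imread('pics/w9.png').astype(int)
a=(g[...,2]-g[...,1]>60); print(blobs(a,3)); b=a&(g[...,2]>150);print('bright top',blobs(b,3))
cv2.imwrite('pics/z9.png',cv2.resize(cv2.imread('pics/w9.png')[85:245,260:440],None,fx=4,fy=3.7,interpolation=cv2.INTER_CUBIC))
```

```text
w1 5 [210.9 114.6  96.  102.2] [40.3 56.3  5. ] [[-3.6, 25.7], [28.2, 104.1]] dist [53.5 49.2]
w1 10 [210.9 114.6  96.  102.2] [41.3 55.8 10. ] [[-3.6, 25.7], [28.2, 104.1]] dist [54. 50.]
w3 5 [205.5 116.5  99.8 105.9] [40.2 56.3  5. ] [[-3.8, 26.0], [27.9, 104.6]] dist [53.5 49.9]
w3 10 [205.5 116.5  99.8 105.9] [41.3 55.7 10. ] [[-3.8, 26.0], [27.9, 104.6]] dist [54.  50.7]
w6 5 [357.7 258.3  75.6  85.7] [38.5 54.   5. ] [[-4.4, 25.4], [26.1, 103.8]] dist [51.6 51.4]
w6 10 [357.7 258.3  75.6  85.7] [37.8 51.2 10. ] [[-4.4, 25.4], [26.1, 103.8]] dist [49.4 53.9]
w9 5 [366.7 159.5  95.  100.6] [35.5 57.3  5. ] [[-4.8, 27.2], [26.5, 104.5]] dist [50.2 48.1]
w9 10 [366.7 159.5  95.  100.6] [33.9 57.3 10. ] [[-4.8, 27.2], [26.5, 104.5]] dist [49.  47.8]
[(np.int32(297), [229.5, 81.7]), (np.int32(195), [281.4, 221.9]), (np.int32(44), [3.3, 373.9])]
bright top [(np.int32(34), [282.9, 222.5]), (np.int32(4), [231.5, 81.5]), (np.int32(3), [229.3, 89.7])]
```

View pics/z9.png

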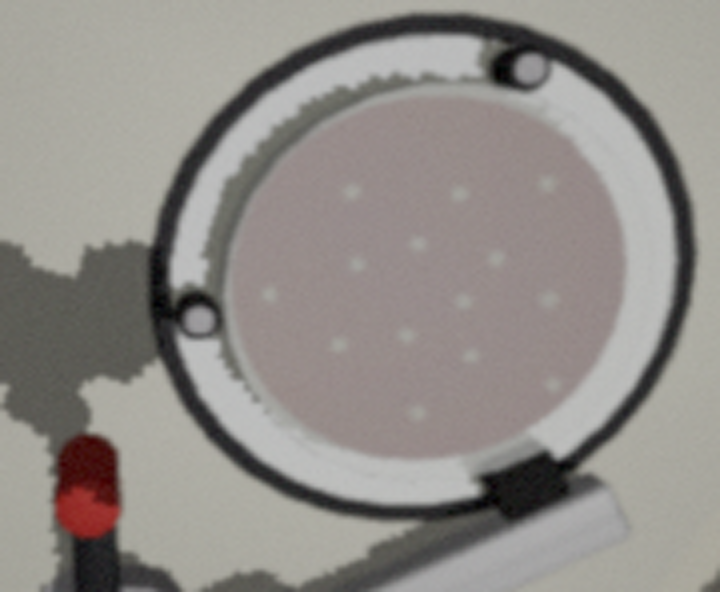

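```bash
python3 -c "
from h import *
print(camq()); bot.job_done()"
```

```text
{'t': 18.05, 'f': [-11.7, -8.9, 135.0], 'r': np.float64(50.28), 'q': np.float64(1.854), 'qjaw': np.float64(1.882), 'Ftool': [-0.6, 0.3, -0.0], 'tq': [0.07, 0.37, 0.02]}
the job is handed in; nothing more can be done
```

I turned the clamp end for end, refitted it on the pin, and swung the cam lever until the pad bore on the dish. I then let go, raised the gripper clear and handed the job in at about 18 s; no verdict is reported.

**Clamp:** It is down on the collar, where a 1 mm push met about 12 N. Its long end and pad are on the dish's side.

**Cam lever:** It stands at about 1.84 to 1.88 rad by the tool pose and the camera, inside the 1.8 to 1.95 firm range. The resistance at the knob rose clearly over the last steps. I had no direct reading of the pad force on the dish.

**Dish:** In the last close view it lies against both stud sleeves with the pad on its rim. The distances from dish to studs measured 50.2 and 48.1 mm, where about 50 is expected. The second is about 2 mm short, and I put that down to measuring error.

**Bystanders and force:**
- I saw no contact with the dish or the bystanders, but I did not measure the bystanders again at the end.
- About 10 N built up on the gripper square to the face during the last lever steps. It vanished on release.

**Disagreements on the way:**
- The wrist camera was off by about 1 mm in world axes. I found this by comparing views before and after the half turn, and corrected for it before the refit.
- An earlier check of how the clamp sat in the gripper used mismatched readings, so I redid it.

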